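# Return a specimen mount to the graded rack

### The job

Take the specimen mount out of the yellow-framed pocket of the grey stand and put it away in the blue rack: offer its foot lightly to the narrowest slot first, then to each wider slot in turn, feeling about at each mouth to be sure that the slot and not your aim refuses it, and leave it in the first slot that takes it, upright, pushed fully home before you let go. Never force it into a slot that refuses it, let it down into a wider slot than it needs, or disturb the other two mounts and the things on the desk.

Things in the scene. Friction and masses are not known exactly. Their poses are not given: they have to be found in the camera images.
- mount_a_grip (a point): One of three look-alike specimen mounts, 0.12 kg: square aluminium grip 24 x 24 x 40 mm (black spot on top) over a steel shoulder plate 44 (own x) x 26 (own y) x 5 mm; under it a flat steel foot 30 mm long (x), 22 mm deep, 8.5, 11.5 or 14.5 mm thick (y): each mount differs, which has which is unknown. Site: on the axis, 25 mm above the shoulder's underside, 47 mm above the foot's lower end; own z up.
- mount_b_grip (a point): One of three look-alike specimen mounts, 0.12 kg: square aluminium grip 24 x 24 x 40 mm (black spot on top) over a steel shoulder plate 44 (own x) x 26 (own y) x 5 mm; under it a flat steel foot 30 mm long (x), 22 mm deep, 8.5, 11.5 or 14.5 mm thick (y): each mount differs, which has which is unknown. Site: on the axis, 25 mm above the shoulder's underside, 47 mm above the foot's lower end; own z up.
- mount_c_grip (a point): One of three look-alike specimen mounts, 0.12 kg: square aluminium grip 24 x 24 x 40 mm (black spot on top) over a steel shoulder plate 44 (own x) x 26 (own y) x 5 mm; under it a flat steel foot 30 mm long (x), 22 mm deep, 8.5, 11.5 or 14.5 mm thick (y): each mount differs, which has which is unknown. Site: on the axis, 25 mm above the shoulder's underside, 47 mm above the foot's lower end; own z up.
- marked_pocket (a point): Centre of the mouth of the yellow-framed pocket, at the +y end of the grey stand, level with the stand's top, 40 mm above the table; own y runs along the row of pockets. The mount standing in this pocket is the one to put away.
- stand: Fixed grey stand 80 x 220 x 40 mm high, origin under its centre. Three pockets 75 mm apart along its y, each 20 mm wide (y), 36 mm long (x), 26 mm deep. In each stands a mount, its shoulder resting on the stand's top, loose by a few mm.
- slot0 (a point): The narrowest of the rack's four slots: 7 mm wide (own y), 36 mm long (own x), 26 mm deep, square-edged. Site: centre of its mouth, level with the rack's top; own z up. Fully home, a mount's shoulder rests on the rack's top, its grip point 25 mm above this point; a foot stopped on the mouth leaves it 47 mm above. It takes none of the mounts.
- slot1 (a point): The second narrowest of the rack's four slots: 10 mm wide (own y), 36 mm long (own x), 26 mm deep, square-edged. Site: centre of its mouth, level with the rack's top; own z up. Fully home, a mount's shoulder rests on the rack's top, its grip point 25 mm above this point; a foot stopped on the mouth leaves it 47 mm above.
- slot2 (a point): The third of the rack's four slots: 13 mm wide (own y), 36 mm long (own x), 26 mm deep, square-edged. Site: centre of its mouth, level with the rack's top; own z up. Fully home, a mount's shoulder rests on the rack's top, its grip point 25 mm above this point; a foot stopped on the mouth leaves it 47 mm above.
- slot3 (a point): The widest of the rack's four slots: 16 mm wide (own y), 36 mm long (own x), 26 mm deep, square-edged. Site: centre of its mouth, level with the rack's top; own z up. Fully home, a mount's shoulder rests on the rack's top, its grip point 25 mm above this point; a foot stopped on the mouth leaves it 47 mm above.
- rack: Fixed blue block 80 x 192 x 40 mm high on a thin dark base plate; origin under its centre, on the table. Four slots in a row 44 mm apart along its y, narrowest at +y, widest at -y, each slot's length along its x.
- eyepiece: bystander: black microscope eyepiece standing on end, 42 mm across, 64 mm tall; origin at its foot
- lens_fluid: bystander: amber bottle, 48 mm across, 110 mm tall; origin at its foot
- sample_carton: bystander: cardboard carton 80 x 110 x 40 mm; origin under its centre
- screwdriver: bystander: screwdriver lying on the table along its x
- loupe: bystander: steel loupe 38 mm across, 26 mm tall, with a short black tab along +x; origin under the steel part
There are look-alikes about, which are no part of the job. What is shaped like the part that bears mount_a_grip but red is not meant.

How it is judged:
By the outcome, as a careful person would: the job done as asked, in the order asked, and still so for the second after the job is handed in, with the robot touching nothing.
It also fails if it takes over 64 s, if anything falls off the work surface, if the arm or the gripper's body presses on something with over 40 N, if the wrist force passes 120 N, or if a joint passes its speed limit or range.

### The arm

A 6-joint arm with a two-finger parallel gripper is mounted at the origin on the work surface. World frame = base frame: x ahead of the robot, y to its left, z up, the work surface at z = 0. Lengths are in m, angles in rad, forces in N, time in s.
With the tool pointing down it reaches from about 0.375 to 0.825 m from the base axis. Payload 5.5 kg.
Tool frame: the origin (TCP) lies between the finger pads; the fingertips stand 14 mm ahead of it and the grasp point (between the pads) lies 5 mm behind it; z points along the fingers, y is the line along which they close (so a half turn about z gives the same grasp; the last joint's range is limited). The gripper opens to 85 mm and grips with 20 to 120 N. Pads are 22 mm wide; open, the fingers measure 114 mm over their backs; the gripper's body (76 mm by 85 mm) begins 54 mm behind the grasp point. The pads swing forward as they close: fully open they stand 13 mm farther back than shut.
Start: joints at [-1.286, 0.314, -0.047, 1.21, 0, 1.571], TCP at [0.169, -0.576, 0.245] pointing down, gripper open.
Joint ranges: [-2.67, 2.67], [-0.69, 1.73], [-1.03, 1.25], [-2.08, 2.16], [-1.42, 1.45], [-3.14, 3.14]. Speed limits (rad/s): [2.39, 2.39, 3.01, 3.14, 3.14, 3.14].

### API

Orientations are given as a unit quaternion [w, x, y, z].
In Python, from bench import robot gives the robot as it stands.
- The arm moves only by the tool servo_tool, never from a script. Its argument "deltas" is a list of rows, each a list of 7 numbers: the turn, a rotation vector about the world's x, y, z in rad, then the shift along the world's x, y, z in m, then the opening, from -1 (shut) to 1 (fully open), so that 0 is half open. A call has 1 to 5 rows; each row is the pose to reach, as a shift and turn from the pose commanded when the call began; what a row does not reach only later rows make up. A row lasts 1/12 s, in which the tool goes at most 41.7 mm and 7.16 degrees, less where a joint would pass 70% of its speed; a pose out of reach is approached as far as the arm can. A call with a gripper value outside its range is refused whole. The fingers move at their own pace and stop on an object; the grip force is fixed at half the most. Time passes only in rows, so rows that repeat a pose let the fingers close. It gives the time, the measured TCP pose, the force, the opening and the grip force at its end, in the units of the state.
- robot.get_state(): the state, without advancing time (a new reading comes with each control period).
- robot.get_image(name): name is "side" or "top" or "wrist"; returns a dict with "pixels" (420x560x3 uint8, red, green, blue), "intrinsics" (3x3 intrinsics, pixels), "eye" and "attitude" of the camera in the world. Camera axes: x right, y down, z forward; pixel columns grow to the right and rows downward; lengths in m; the calibration is good to about 2 mm. A picture is of the moment at which its call begins. There is no depth.
- robot.close_job(): hands the job in; it is judged then, once.
The state is a dict: "clock": time; "joint_pos": joint angles; "dq": joint speeds; "joint_torque": joint torques, N m; "ee_pos": TCP position; "tool_rot": TCP orientation; "contact_force": force on the tool from outside, world axes, zero at the start; "moment": the same for the moment, N m; "finger_gap": finger opening in m; "gripper_force": force on a finger pad.
Only numpy, scipy, OpenCV 4.12 (cv2) and the standard library are available. Lean on these libraries where they do the work, as an engineer would, in place of code of your own. Each camera call takes 0.05 s, during which the arm holds its last target. There are 200 camera calls.

## Working session

There is one attempt and no reset: what is moved stays moved. The work goes in short steps, Python scripts to look and compute and a tool call to move; the robot and the scene stay as the last step left them, time stands still between calls to the robot, and variables do not carry over. Pictures are saved under pics/ and viewed, at most 10 in all, crops included, and the job is handed in when it is done.

Besides the shell and the picture viewer there is one more tool, called in YAML: its name, and indented under it one key for each argument. servo_tool: Moves the arm, as the interface text tells. Its arguments: {"type":"object","properties":{"deltas":{"type":"array","items":{"type":"array","items":{"type":"number"}}}},"required":["deltas"]}

```bash
mkdir -p pics; cat > h.py <<'E'
import numpy as np, cv2
from bench import robot
def grab(n,f):
    d=robot.get_image(n); np.savez(f'pics/{f}.npz',p=d['pixels'],K=np.array(d['intrinsics']),e=np.array(d['eye']),a=np.array(d['attitude']))
    cv2.imwrite(f'pics/{f}.png',d['pixels'][:,:,::-1]); return d
E
python3 - <<'E'
from h import *
print(robot.get_state())
for n in('top','side'):
    d=grab(n,n+'0'); print(n,d['intrinsics'],d['eye'],d['attitude'])
a=cv2.imread('pics/top0.png')
E
```

```text
{'clock': 0.0, 'joint_pos': array([-1.28602175e+00,  3.14231535e-01, -4.80619054e-02,  1.21019521e+00,
        1.99596861e-05,  1.57081839e+00]), 'dq': array([-0.00187967,  0.00072816,  0.00053896,  0.00039081, -0.00024661,
        0.00158523]), 'joint_torque': array([ 1.60775686e-03, -5.39592755e+01,  3.39745259e+01,  1.91134930e-02,
        1.52107232e-04, -3.44476234e-06]), 'ee_pos': array([ 0.16841776, -0.57531065,  0.24443877]), 'tool_rot': array([-8.39012487e-04,  9.89881258e-01,  1.41895665e-01, -1.10206225e-04]), 'contact_force': array([-0.69452696,  0.12187607, -0.07204455]), 'moment': array([0.01471611, 0.00430665, 0.03234307]), 'gripper_force': 0.0, 'finger_gap': 0.08565245490222179}
top [[416.58596107   0.         276.75856498]
 [  0.         416.58596107 206.27948647]
 [  0.           0.           1.        ]] [0.36584647 0.02088693 1.03969878] [-0.06546318  0.71182133 -0.69539311  0.0738471 ]
side [[499.20713582   0.         285.68273891]
 [  0.         499.20713582 202.60920608]
 [  0.           0.           1.        ]] [ 0.48315591 -0.95059203  0.91984677] [-0.40187905  0.9149625  -0.03496304  0.01069765]
```

View pics/top0.png

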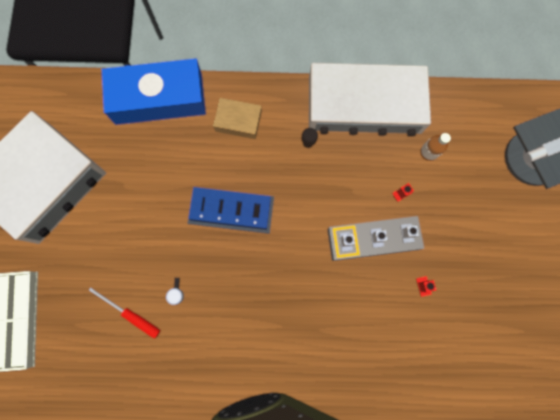

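View pics/side0.png

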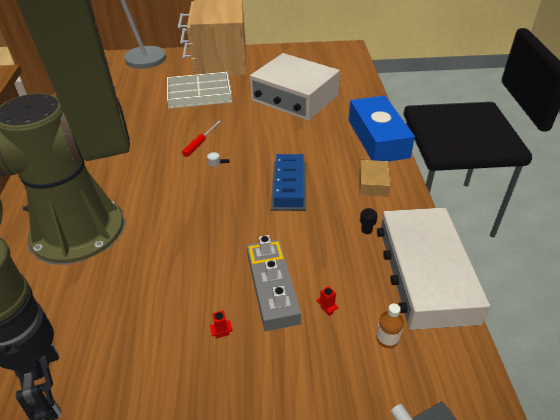

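The top view shows the rack at about (190–272, 188–232), narrow slot left. The stand is at (330–423, 217–259) with the yellow pocket at its left end (347, 240). The side view shows the rack at (290, 180) and the marked mount at (265, 245).

```bash
cat >> h.py <<'E'
from scipy.spatial.transform import Rotation as R
def load(f): return np.load(f'pics/{f}.npz')
def ray(d,uv):
    q=d['a']; M=R.from_quat([q[1],q[2],q[3],q[0]]).as_matrix()
    v=M@np.linalg.inv(d['K'])@np.array([uv[0],uv[1],1.]); return d['e'],v/np.linalg.norm(v)
def onz(d,uv,z):
    e,v=ray(d,uv); return e+v*(z-e[2])/v[2]
def tri(d1,p1,d2,p2):
    a,u=ray(d1,p1); b,w=ray(d2,p2)
    s=np.linalg.lstsq(np.c_[u,-w],b-a,rcond=None)[0]; P,Q=a+u*s[0],b+w*s[1]
    return (P+Q)/2,np.linalg.norm(P-Q)
def blobs(m,amin=8):
    n,l,s,c=cv2.connectedComponentsWithStats(m.astype(np.uint8)); return [(s[i,4],c[i].round(2),s[i,:4]) for i in range(1,n) if s[i,4]>=amin]
E
python3 - <<'E'
from h import *
def Y(p): 
    h=cv2.cvtColor(p,cv2.COLOR_RGB2HSV); return (h[...,0]>20)&(h[...,0]<33)&(h[...,1]>150)&(h[...,2]>150)
def rect(m):
    ys,xs=np.nonzero(m); return cv2.minAreaRect(np.c_[xs,ys].astype(np.float32))
res={}
for f,rb in(('top0',(180,280,180,240)),('side0',(265,315,145,215))):
    d=load(f);p=d['p'];h=cv2.cvtColor(p,cv2.COLOR_RGB2HSV)
    y=Y(p); b=blobs(y,20); print(f,'yellow',b)
    k=p.max(2)<50
    for q in blobs(k,5):
        if (q[2][0]>180 and q[2][0]<440 and 145<q[1][1]<310 and q[0]<300): print('  dark',q)
    x0,x1,y0,y1=rb; print(p[y0+30,x0+20:x0+60:4])
    res[f]=d
E
python3 - <<'E'
import cv2,numpy as np
a=cv2.imread('pics/top0.png')[180:265,180:430];b=cv2.imread('pics/side0.png')[145:335,240:340]
a=cv2.resize(a,None,fx=3.2,fy=3.2,interpolation=2)[:300];b=cv2.resize(b,None,fx=3,fy=3,interpolation=2)
cv2.imwrite('pics/c1.png',np.vstack([a[:272],np.zeros((1,800,3),np.uint8)]));cv2.imwrite('pics/c2.png',b)
E
```

```text
top0 yellow [(np.int32(190), array([345.39, 241.12]), array([333, 226,  26,  31], dtype=int32))]
  dark (np.int32(14), array([238.43, 208.21]), array([238, 204,   2,  10], dtype=int32))
  dark (np.int32(29), array([256.24, 210.66]), array([255, 206,   4,  10], dtype=int32))
[[ 41  70 126]
 [ 45  77 137]
 [ 46  83 151]
 [ 47  82 150]
 [ 46  81 148]
 [ 40  42  54]
 [ 46  83 151]
 [ 46  83 151]
 [ 47  82 151]
 [ 41  56  92]]
side0 yellow [(np.int32(203), array([265.15, 253.22]), array([249, 241,  34,  23], dtype=int32))]
  dark (np.int32(26), array([224.15, 161.04]), array([220, 160,   9,   3], dtype=int32))
  dark (np.int32(5), array([427.2, 183. ]), array([427, 181,   2,   5], dtype=int32))
  dark (np.int32(56), array([380.93, 232.16]), array([378, 228,   7,   9], dtype=int32))
  dark (np.int32(25), array([264.44, 238.92]), array([262, 237,   6,   5], dtype=int32))
  dark (np.int32(67), array([387.43, 254.57]), array([384, 250,   8,  10], dtype=int32))
  dark (np.int32(28), array([271.  , 263.68]), array([268, 261,   7,   6], dtype=int32))
  dark (np.int32(74), array([394.68, 279.54]), array([391, 275,   8,  10], dtype=int32))
  dark (np.int32(35), array([278.94, 290.34]), array([276, 288,   7,   6], dtype=int32))
  dark (np.int32(33), array([327.94, 291.33]), array([325, 289,   7,   6], dtype=int32))
  dark (np.int32(76), array([403.47, 307.11]), array([399, 302,   9,  11], dtype=int32))
[[ 33  74 129]
 [ 32  74 128]
 [ 32  74 129]
 [ 32  74 129]
 [ 34  75 130]
 [ 79  83  81]
 [140  91  41]
 [157 102  47]
 [160 104  48]
 [155 100  47]]
```

```bash
python3 - <<'E'
from h import *
t=load('top0');s=load('side0')
k=t['p'].max(2)<80
sp=[q for q in blobs(k,4) if 330<q[1][0]<425 and 215<q[1][1]<260]; print(sp)
for a,b in zip(sorted(sp,key=lambda q:q[1][0])[:3],[(264.44,238.92),(271,263.68),(278.94,290.34)]): print('spot',tri(t,a[1],s,b))
for f in (t,s):
    ys,xs=np.nonzero(((lambda h:(h[...,0]>20)&(h[...,0]<33)&(h[...,1]>150)&(h[...,2]>150))(cv2.cvtColor(f['p'],cv2.COLOR_RGB2HSV))))
    r=cv2.minAreaRect(np.c_[xs,ys].astype(np.float32)); print('yellow',r,onz(f,r[0],.04), [onz(f,c,.04).round(4)[:2] for c in cv2.boxPoints(r)])
for f,(x0,x1,y0,y1) in((t,(185,280,183,236)),(s,(268,310,148,212))):
    p=f['p'][y0:y1,x0:x1].astype(int); m=(p[...,2]>120)&(p[...,2]>p[...,0]+60)
    m=cv2.morphologyEx(m.astype(np.uint8),cv2.MORPH_CLOSE,np.ones((5,5)))
    c=max(cv2.findContours(m,0,2)[0],key=cv2.contourArea); r=cv2.minAreaRect((c[:,0]+[x0,y0]).astype(np.float32))
    print('rack',r); print([onz(f,c,.04).round(4)[:2] for c in cv2.boxPoints(r)])
    d=blobs((f['p'][...,2]<100)&(np.indices(f['p'].shape[:2])[0]>y0+4)&(np.indices(f['p'].shape[:2])[0]<y1-8)&(np.indices(f['p'].shape[:2])[1]>x0+5)&(np.indices(f['p'].shape[:2])[1]<x1-6),5)
    for q in d: print('  ',q,onz(f,q[1],.04).round(4))
w=grab('wrist','w0'); print(w['eye'],w['attitude'],w['intrinsics'])
E
```

```text
[(np.int32(17), array([412.88, 230.41]), array([411, 229,   5,   4], dtype=int32)), (np.int32(17), array([381.24, 235.24]), array([379, 233,   5,   5], dtype=int32)), (np.int32(17), array([348.65, 239.  ]), array([347, 237,   5,   5], dtype=int32))]
spot (array([ 0.48466647, -0.15702829,  0.07876985]), np.float64(0.00023459345368405363))
spot (array([ 0.49558885, -0.23306957,  0.07911999]), np.float64(0.0005158657743265521))
spot (array([ 0.50852004, -0.30735551,  0.07965265]), np.float64(0.00029830405129568823))
yellow ((345.6473388671875, 241.20809936523438), (29.803211212158203, 22.04829216003418), 81.25383758544922) [ 0.4840591  -0.15687089  0.04      ] [array([ 0.5151, -0.1252]), array([ 0.5246, -0.1783]), array([ 0.4534, -0.1882]), array([ 0.4442, -0.1358])]
yellow ((265.4295654296875, 252.1007080078125), (18.305387496948242, 31.62892723083496), 79.99201965332031) [ 0.48518118 -0.16310235  0.04      ] [array([ 0.4453, -0.1399]), array([ 0.5204, -0.1281]), array([ 0.5241, -0.1857]), array([ 0.4516, -0.1966])]
rack ((229.5118408203125, 207.40142822265625), (77.84154510498047, 31.
[... 1190 characters left out ...]
84, 160,  12,   1], dtype=int32)) [0.5692 0.1839 0.04  ]
   (np.int32(26), array([289. , 169.5]), array([283, 169,  13,   2], dtype=int32)) [0.5644 0.1407 0.04  ]
   (np.int32(29), array([288.69, 179.24]), array([283, 178,  12,   3], dtype=int32)) [0.5602 0.0984 0.04  ]
   (np.int32(41), array([288.02, 189.9 ]), array([282, 188,  13,   4], dtype=int32)) [0.555  0.0542 0.04  ]
   (np.int32(180), array([288.5, 200.5]), array([274, 198,  30,   6], dtype=int32)) [0.5531 0.0121 0.04  ]
[ 0.23878872 -0.5550682   0.37409832] [ 0.11679572  0.79166787 -0.59317496 -0.08811471] [[315.19174896   0.         280.22699715]
 [  0.         315.19174896 214.19022849]
 [  0.           0.           1.        ]]
```

View pics/c1.png

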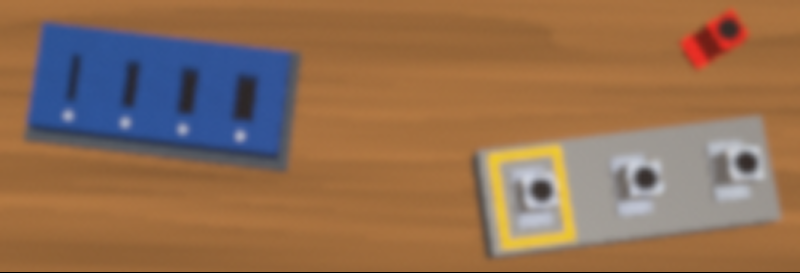

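The crop confirms the marked mount (spot at crop (541, 190)), and the rack's four slots with white dots on their near-robot side. I'll move to a wrist view above the mount.

servo_tool:
  deltas:
    - [0,0,-0.009,0.021,0.028,0,1]
    - [0,0,-0.018,0.042,0.056,0,1]
    - [0,0,-0.026,0.063,0.084,0,1]
    - [0,0,-0.035,0.085,0.112,0,1]
    - [0,0,-0.043,0.106,0.14,0,1]

```text
clock: 0.57
ee_pos: [0.2751, -0.4343, 0.245]
tool_rot: [-0.0, 0.993, 0.12, -0.0]
contact_force: [1.0, -0.6, -0.9]
finger_gap: 0.0851
gripper_force: 0.0
```

servo_tool:
  deltas:
    - [0,0,-0.009,0.021,0.028,0,1]
    - [0,0,-0.018,0.042,0.056,0,0.6]
    - [0,0,-0.026,0.063,0.084,0,0.4]
    - [0,0,-0.035,0.085,0.112,0,0.4]
    - [0,0,-0.043,0.106,0.14,0,0.4]

```text
clock: 0.98
ee_pos: [0.3812, -0.2942, 0.2452]
tool_rot: [-0.0, 0.995, 0.099, 0.0]
contact_force: [0.6, -0.5, -0.3]
finger_gap: 0.0601
gripper_force: 0.0
```

servo_tool:
  deltas:
    - [0,0,-0.012,0.026,0.034,0,0.4]
    - [0,0,-0.025,0.052,0.068,0,0.4]
    - [0,0,-0.035,0.078,0.102,0,0.4]
    - [0,0,-0.042,0.105,0.138,0,0.4]
    - [0,0,-0.042,0.105,0.138,0,0.4]

```text
clock: 1.4
ee_pos: [0.4885, -0.1532, 0.2451]
tool_rot: [-0.001, 0.997, 0.081, 0.001]
contact_force: [0.1, -0.4, -0.4]
finger_gap: 0.0598
gripper_force: 0.0
```

```bash
python3 - <<'E'
from h import *
d=grab('wrist','w1'); print(d['eye'],robot.get_state()['ee_pos'])
E
```

```text
[ 0.5606552  -0.14182057  0.37482466] [ 0.48769616 -0.15439911  0.24498744]
```

View pics/w1.png

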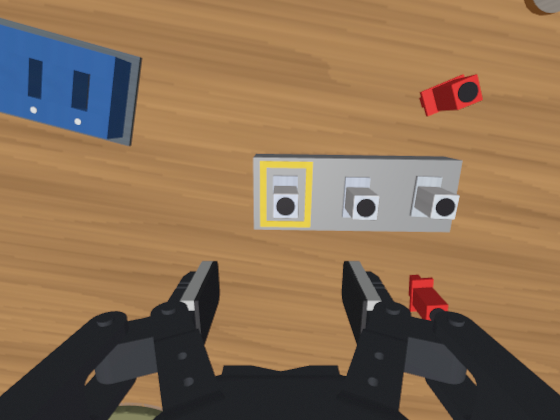

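The wrist view shows the marked mount's spot at (286, 205), yellow frame (262–312, 161–227) and the widest two slots upper left. I'll take a second view for triangulation.

servo_tool:
  deltas:
    - [0,0,0,-0.03,-0.01,-0.02,0.4]
    - [0,0,0,-0.06,-0.02,-0.04,0.4]
    - [0,0,0,-0.08,-0.03,-0.05,0.4]
    - [0,0,0,-0.08,-0.03,-0.05,0.4]

```text
clock: 1.78
ee_pos: [0.3995, -0.1883, 0.1925]
tool_rot: [-0.001, 0.997, 0.077, -0.003]
contact_force: [0.6, 0.8, -0.3]
finger_gap: 0.0595
gripper_force: 0.0
```

```bash
cat > m.py <<'E'
from h import *
def feats(f):
    d=load(f);p=d['p'];h=cv2.cvtColor(p,cv2.COLOR_RGB2HSV)
    y=((h[...,0]>20)&(h[...,0]<33)&(h[...,1]>150)&(h[...,2]>150)).astype(np.uint8)
    l=cv2.connectedComponentsWithStats(y); i=1+np.argmax(l[2][1:,4]); ys,xs=np.nonzero(l[1]==i)
    r=cv2.minAreaRect(np.c_[xs,ys].astype(np.float32)); b=cv2.boxPoints(r)
    x0,y0,x1,y1=b[:,0].min(),b[:,1].min(),b[:,0].max(),b[:,1].max()
    sp=[q for q in blobs(p.max(2)<60,40) if x0-8<q[1][0]<x1+8 and y0-15<q[1][1]<y1+15]
    b=b[np.lexsort((b[:,0],b[:,1]>r[0][1]))]
    return d,b,sp
E
python3 - <<'E'
from m import *
grab('wrist','w2')
d1,b1,s1=feats('w1');d2,b2,s2=feats('w2'); print(s1,s2,b1,b2)
print('spot',tri(d1,s1[0][1],d2,s2[0][1]))
c=[]
for a,b in zip(b1,b2): t=tri(d1,a,d2,b); print(t,onz(d2,b,.04)); c.append(t[0])
print(np.mean(c,0)); print(robot.get_state()['ee_pos'])
E
```

```text
[] [] [[260. 162.]
 [311. 162.]
 [260. 226.]
 [311. 226.]] [[227.  51.]
 [295.  51.]
 [227. 142.]
 [295. 142.]]Traceback (most recent call last):
  File "<stdin>", line 4, in <module>
IndexError: list index out of range
```

```bash
sed -i 's/p.max(2)<60,40/p.max(2)<80,40/' m.py; python3 - <<'E'
from m import *
d1,b1,s1=feats('w1');d2,b2,s2=feats('w2'); print(s1,s2); print(d1['p'][203:208,286].tolist())
print('spot',tri(d1,s1[0][1],d2,s2[0][1]))
c=[]
for a,b in zip(b1,b2): t=tri(d1,a,d2,b); print(t,onz(d2,b,.04)); c.append(t[0])
print(np.mean(c,0)); print(robot.get_state()['ee_pos'],d2['e'])
E
```

```text
[(np.int32(234), array([284.97, 205.88]), array([277, 198,  17,  17], dtype=int32))] [(np.int32(468), array([256.7 ,  95.04]), array([245,  83,  24,  25], dtype=int32))]
[[62, 60, 63], [60, 58, 61], [61, 59, 60], [62, 59, 61], [60, 58, 61]]
spot (array([ 0.48431238, -0.15852454,  0.08753598]), np.float64(0.000199882475010825))
(array([ 0.51535458, -0.12745266,  0.04423532]), np.float64(0.00016439778767442828)) [ 0.51603857 -0.12676619  0.04      ]
(array([ 0.52383142, -0.18051241,  0.04231429]), np.float64(0.0008585052347322764)) [ 0.5244022  -0.18094598  0.04      ]
(array([ 0.44598892, -0.13644264,  0.04753116]), np.float64(0.0024812330247982748)) [ 0.44461231 -0.13418969  0.04      ]
(array([ 0.45402394, -0.19309278,  0.04269293]), np.float64(0.0007526457618884387)) [ 0.45370313 -0.19289052  0.04      ]
[ 0.48479971 -0.15937512  0.04419342]
[ 0.40226573 -0.18843516  0.19405606] [ 0.47278788 -0.17742871  0.32159696]
```

View pics/w2.png

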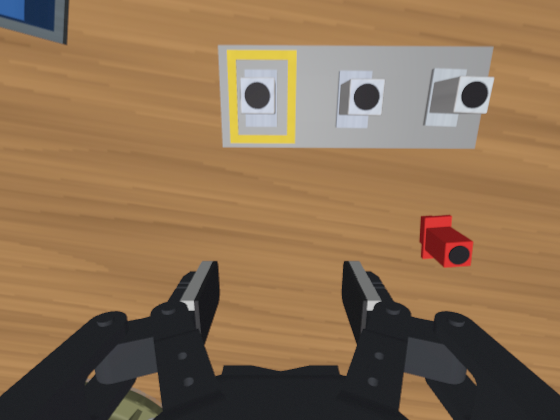

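The second view shows the spot at (257, 95) and the frame at (227–295, 51–142); mount at (0.4845, −0.158), top z ≈ 0.087, aligned with the fingers. Moving above it.

servo_tool:
  deltas:
    - [0,0,0,0.03,0.012,-0.01,0.4]
    - [0,0,0,0.06,0.024,-0.03,0.4]
    - [0,0,0,0.0785,0.03,-0.06,0.4]
    - [0,0,0,0.0785,0.03,-0.075,0.4]
    - [0,0,0,0.0785,0.03,-0.075,0.4]

```text
clock: 2.25
ee_pos: [0.4834, -0.1571, 0.1174]
tool_rot: [-0.001, 0.997, 0.079, -0.002]
contact_force: [-0.8, -0.3, -0.2]
finger_gap: 0.0597
gripper_force: 0.0
```

servo_tool:
  deltas:
    - [0,0,0,0,0,0,0.4]
    - [0,0,0,0,0,0,0.4]
    - [0,0,0,0,0,0,0.4]

```text
clock: 2.5
ee_pos: [0.4849, -0.1586, 0.1219]
tool_rot: [0.0, 0.997, 0.078, 0.001]
contact_force: [0.2, 0.9, 0.0]
finger_gap: 0.0596
gripper_force: 0.0
```

servo_tool:
  deltas:
    - [0,0,0,0,0,-0.02,0.2]
    - [0,0,0,0,0,-0.04,0.1]
    - [0,0,0,0,0,-0.055,0.1]
    - [0,0,0,0,0,-0.055,0.1]
    - [0,0,0,0,0,-0.055,0.1]

```text
clock: 2.92
ee_pos: [0.4839, -0.1581, 0.066]
tool_rot: [0.0, 0.997, 0.078, 0.0]
contact_force: [-0.1, 0.1, -0.1]
finger_gap: 0.047
gripper_force: 0.0
```

servo_tool:
  deltas:
    - [0,0,0,0,0,0,-0.3]
    - [0,0,0,0,0,0,-0.6]
    - [0,0,0,0,0,0,-1]
    - [0,0,0,0,0,0,-1]
    - [0,0,0,0,0,0,-1]

```text
clock: 3.33
ee_pos: [0.4854, -0.1584, 0.0671]
tool_rot: [0.001, 0.997, 0.078, 0.001]
contact_force: [-2.1, -0.0, 7.2]
finger_gap: 0.0232
gripper_force: 59.5
```

servo_tool:
  deltas:
    - [0,0,0,0,0,0.015,-1]
    - [0,0,0,0,0,0.04,-1]
    - [0,0,0,0,0,0.075,-1]
    - [0,0,0,0,0,0.11,-1]
    - [0,0,0,0,0,0.12,-1]

```text
clock: 3.75
ee_pos: [0.4867, -0.1587, 0.191]
tool_rot: [0.001, 0.997, 0.078, 0.003]
contact_force: [-0.1, 0.2, -1.2]
finger_gap: 0.0234
gripper_force: 59.2
```

servo_tool:
  deltas:
    - [0,0,-0.03,0,0.02,0,-1]
    - [0,0,-0.07,0,0.05,0,-1]
    - [0,0,-0.11,0,0.085,0,-1]
    - [0,0,-0.15,0,0.12,0,-1]
    - [0,0,-0.19,0,0.155,0,-1]

```text
clock: 4.17
ee_pos: [0.4834, -0.0079, 0.1853]
tool_rot: [-0.003, 1.0, -0.01, 0.0]
contact_force: [0.3, -0.9, -1.2]
finger_gap: 0.0233
gripper_force: 59.3
```

servo_tool:
  deltas:
    - [0,0,-0.03,0,0.035,0,-1]
    - [0,0,-0.06,0,0.07,0,-1]
    - [0,0,-0.069,0,0.1,0,-1]
    - [0,0,-0.069,0,0.12,0,-1]
    - [0,0,-0.069,0,0.12,0,-1]

```text
clock: 4.58
ee_pos: [0.4803, -0.0057, 0.1852]
tool_rot: [-0.021, 1.0, -0.019, -0.0]
contact_force: [0.2, -0.5, -1.5]
finger_gap: 0.0232
gripper_force: 59.4
```

servo_tool:
  deltas:
    - [0,0,0,0,0,0,-1]
    - [0,0,0,0,0,0,-1]
    - [0,0,0,0,0,0,-1]
    - [0,0,0,0,0,0,-1]

```text
clock: 4.92
ee_pos: [0.4805, -0.0045, 0.1853]
tool_rot: [-0.021, 1.0, -0.018, -0.0]
contact_force: [-0.5, 1.4, -2.4]
finger_gap: 0.0231
gripper_force: 59.4
```

```bash
python3 - <<'E'
from h import *
grab('wrist','w3'); s=robot.get_state(); print(s['ee_pos'],s['tool_rot'],s['contact_force'],s['moment'])
E
```

```text
[ 0.4804805  -0.00437377  0.18529716] [-2.14700600e-02  9.99603404e-01 -1.82224491e-02 -1.14218251e-04] [ 0.44644219 -0.31050745 -1.0006008 ] [-0.06029022 -0.00281952 -0.0278504 ]
```

View pics/w3.png

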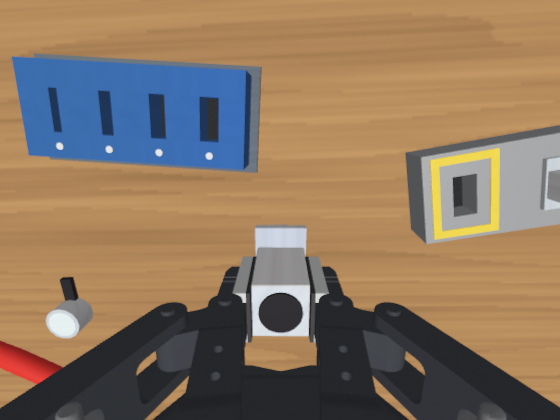

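The wrist picture shows the rack with slots at (55,110), (106,113), (157,116), (209,120), the held mount at (280, 285), and the arm stalled at y≈0. I'll check the joints.

```bash
python3 - <<'E'
from h import *
s=robot.get_state(); print(s['joint_pos'].round(3),s['joint_torque'].round(2))
E
```

```text
[-0.037  0.126 -0.425  1.021  0.043  3.141] [-1.100e-01 -4.098e+01  3.275e+01  1.000e-02  1.900e-01  0.000e+00]
```

Joint 6 is at its limit, so I need the half-turn equivalent grasp: rotate by +π.

servo_tool:
  deltas:
    - [0,0,0.12,0,0,0,-1]
    - [0,0,0.24,0,0,0,-1]
    - [0,0,0.36,0,0,0,-1]
    - [0,0,0.48,0,0,0,-1]
    - [0,0,0.6,0,0,0,-1]

```text
clock: 5.38
ee_pos: [0.4805, -0.0042, 0.1853]
tool_rot: [-0.02, 0.959, 0.281, -0.007]
contact_force: [-0.3, 0.1, -1.2]
finger_gap: 0.0233
gripper_force: 59.4
```

servo_tool:
  deltas:
    - [0,0,0.12,0,0,0,-1]
    - [0,0,0.24,0,0,0,-1]
    - [0,0,0.36,0,0,0,-1]
    - [0,0,0.48,0,0,0,-1]
    - [0,0,0.6,0,0,0,-1]

```text
clock: 5.8
ee_pos: [0.4805, -0.0041, 0.1853]
tool_rot: [-0.018, 0.834, 0.552, -0.012]
contact_force: [-1.3, -0.3, -2.1]
finger_gap: 0.0229
gripper_force: 59.4
```

```bash
python3 - <<'E'
from h import *
d=load('w3'); p=d['p'].astype(int)
s=robot.get_state(); print(s['ee_pos'],s['tool_rot'],s['joint_pos'])
m=(p.sum(2)<200)[:170,20:245]
for q in blobs(m,60): print(q)
w=(p.min(2)>180)[:170,20:245]
for q in blobs(w,8): print('dot',q,onz(d,q[1]+[20,0],.04))
for q in blobs(m,60): print(onz(d,q[1]+[20,0],.04))
E
```

```text
[ 0.48053702 -0.00414974  0.18529738] [-0.01761696  0.83353548  0.55204822 -0.01228865] [-0.0185647   0.15874102 -0.38666419  1.06562984  0.01505733  1.95278199]
(np.int32(284), array([ 34.39, 108.89]), array([29, 88, 12, 43], dtype=int32))
(np.int32(436), array([ 85.4 , 112.24]), array([79, 91, 14, 44], dtype=int32))
(np.int32(605), array([136.85, 115.53]), array([129,  94,  16,  44], dtype=int32))
(np.int32(765), array([188.6 , 118.66]), array([180,  97,  18,  44], dtype=int32))
dot (np.int32(36), array([ 39.33, 145.92]), array([ 36, 143,   7,   7], dtype=int32)) [0.53822417 0.19419181 0.04      ]
dot (np.int32(37), array([ 88.76, 148.97]), array([ 86, 146,   7,   7], dtype=int32)) [0.53412405 0.15013608 0.04      ]
dot (np.int32(33), array([138.48, 152.27]), array([136, 149,   6,   7], dtype=int32)) [0.52983262 0.10619574 0.04      ]
dot (np.int32(35), array([188.77, 155.57]), array([186, 153,   7,   6], dtype=int32)) [0.52555648 0.06207566 0.04      ]
[0.56907772 0.19090135 0.04      ]
[0.56470272 0.14696814 0.04      ]
[0.56039402 0.10297259 0.04      ]
[0.55623707 0.05904075 0.04      ]
```

```bash
cat >> h.py <<'E'
def rv_to(psi,q=None,pre=0):
    if q is None: q=robot.get_state()['tool_rot']
    c=R.from_rotvec([0,0,pre])*R.from_quat([q[1],q[2],q[3],q[0]])
    t=R.from_quat([np.cos(psi/2),np.sin(psi/2),0,0]); return (t*c.inv()).as_rotvec()
E
python3 - <<'E'
from h import *
print(rv_to(np.pi-.097,pre=1.2))
E
```

```text
[ 0.04015495 -0.01746304  0.67454431]
```

servo_tool:
  deltas:
    - [0,0,0.12,0.015,0.012,0,-1]
    - [0,0,0.24,0.03,0.024,0,-1]
    - [0,0,0.36,0.045,0.036,0,-1]
    - [0,0,0.48,0.06,0.048,0,-1]
    - [0,0,0.6,0.075,0.06,0,-1]

```text
clock: 6.22
ee_pos: [0.5562, 0.0565, 0.1852]
tool_rot: [-0.013, 0.633, 0.774, -0.017]
contact_force: [0.1, -1.4, -2.0]
finger_gap: 0.0231
gripper_force: 59.4
```

servo_tool:
  deltas:
    - [0,0,0.12,0.015,0.012,0,-1]
    - [0,0,0.24,0.03,0.024,0,-1]
    - [0,0,0.36,0.045,0.036,0,-1]
    - [0,0,0.48,0.06,0.048,0,-1]
    - [0,0,0.6,0.075,0.06,0,-1]

```text
clock: 6.63
ee_pos: [0.6311, 0.1166, 0.185]
tool_rot: [-0.008, 0.376, 0.926, -0.02]
contact_force: [0.1, -0.4, -1.6]
finger_gap: 0.0232
gripper_force: 59.4
```

servo_tool:
  deltas:
    - [0.007,-0.003,0.12,0,0,0,-1]
    - [0.014,-0.006,0.24,0,0,0,-1]
    - [0.021,-0.009,0.36,0,0,0,-1]
    - [0.028,-0.012,0.48,0,0,0,-1]
    - [0.036,-0.016,0.6,0,0,0,-1]

```text
clock: 7.05
ee_pos: [0.6304, 0.1161, 0.185]
tool_rot: [-0.001, 0.085, 0.996, -0.002]
contact_force: [0.1, -1.2, -2.2]
finger_gap: 0.0232
gripper_force: 59.6
```

```bash
python3 - <<'E'
from h import *
print(rv_to(np.pi-.097), robot.get_state()['ee_pos'])
E
```

```text
[ 0.00375661 -0.00210133  0.07419919] [0.63040093 0.11610483 0.18497464]
```

servo_tool:
  deltas:
    - [0.002,-0.001,0.074,0,0,0,-1]
    - [0.004,-0.002,0.074,0,0,0,-1]
    - [0.004,-0.002,0.074,0,0,0,-1]
    - [0.004,-0.002,0.074,0,0,0,-1]

```text
clock: 7.38
ee_pos: [0.6304, 0.1158, 0.1852]
tool_rot: [-0.0, 0.053, 0.999, -0.0]
contact_force: [-0.5, 0.9, -1.5]
finger_gap: 0.0234
gripper_force: 59.6
```

```bash
python3 - <<'E'
from h import *
grab('wrist','w4'); s=robot.get_state(); print(s['ee_pos'],s['tool_rot'],s['contact_force'],s['moment'],s['joint_pos'])
print(load('w4')['e'])
E
```

```text
[0.63047708 0.11586132 0.18523468] [ 1.89273690e-05  5.25182961e-02  9.98619962e-01 -9.94067811e-06] [ 0.344319    0.00787901 -1.04277834] [ 0.03010486  0.04076486 -0.00804953] [ 1.81753882e-01  4.17879785e-01 -3.61600583e-02  1.11672428e+00
 -2.81264603e-05  2.86838819e-01]
[0.55636954 0.12334649 0.31478206]
```

View pics/w4.png

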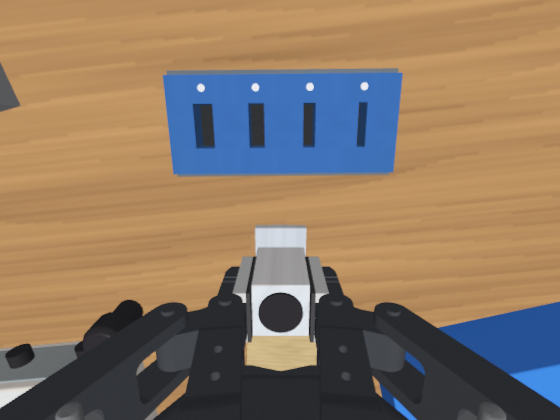

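This view shows the rack square to the camera, slots at about (204,126), (257,125), (309,125), (362,124) with the narrowest at right. The mount is held upright at (280, 285).

```bash
python3 - <<'E'
from h import *
A=load('w3');B=load('w4')
def f(d,x0,x1,y1,y0=60):
    p=d['p'].astype(int)[:y1]; i=np.indices(p.shape[:2]); reg=(i[1]>x0)&(i[1]<x1)&(i[0]>y0)
    S=[q for q in blobs((p.sum(2)<215)&reg,60)]; D=[q for q in blobs((p.min(2)>170)&reg,8)]
    return sorted(S,key=lambda q:q[1][0]),sorted(D,key=lambda q:q[1][0])
SA,DA=f(A,20,245,170);SB,DB=f(B,175,390,170,78)
SB=SB[::-1];DB=DB[::-1]
print(len(SA),len(DA),len(SB),len(DB))
for a,b in zip(DA,DB): print('dot',tri(A,a[1],B,b[1]))
for a,b in zip(SA,SB):
    bx=b[2]; cb=(bx[0]+(bx[2]-1)/2,bx[1]+(bx[3]-1)/2); print('slot',onz(B,b[1],.04),onz(B,cb,.04),bx)
P=np.array([onz(B,b[1],.04) for b in SB]);v=P[0]-P[3];print('yaw',np.arctan2(-v[0],v[1]),np.linalg.norm(v))
Q=np.array([onz(B,b[1],.04) for b in DB]);v=Q[0]-Q[3];print('yaw',np.arctan2(-v[0],v[1]),np.linalg.norm(v))
p=B['p'].astype(int);i=np.indices(p.shape[:2]);m=(p.max(2)<80)&(abs(i[1]-280)<26)&(abs(i[0]-312)<22)
for q in blobs(m,200): print(q,onz(B,q[1],.185+.019),onz(B,q[1],.185+.014))
E
```

```text
4 4 4 4
dot (array([0.53835953, 0.19310781, 0.04152669]), np.float64(0.00012816922388797104))
dot (array([0.53417653, 0.14935888, 0.04119548]), np.float64(0.00011097652521507784))
dot (array([0.52992449, 0.1055543 , 0.04132798]), np.float64(0.00014444663359477715))
dot (array([0.52558609, 0.06165127, 0.04130311]), np.float64(0.0003100622806753569))
slot [0.56770571 0.19037336 0.04      ] [0.56790649 0.19050926 0.04      ] [357 103  10  43]
slot [0.56299985 0.14663043 0.04      ] [0.56362179 0.14630347 0.04      ] [303 103  12  44]
slot [0.55924607 0.10261333 0.04      ] [0.55937696 0.10246964 0.04      ] [249 104  15  43]
slot [0.55462198 0.05864709 0.04      ] [0.55508351 0.05817356 0.04      ] [193 104  21  44]
yaw -0.09900040645838408 0.13237444503231693
yaw -0.09505133992662314 0.13274093962726938
(np.int32(1337), array([280.09, 312.04]), array([259, 293,  43,  39], dtype=int32)) [0.63102774 0.1153221  0.204     ] [0.63439734 0.11495993 0.199     ]
```

servo_tool:
  deltas:
    - [0,0,0.007,-0.02,0.025,0,-1]
    - [0,0,0.007,-0.04,0.05,0,-1]
    - [0,0,0.007,-0.0624,0.075,-0.02,-1]
    - [0,0,0.007,-0.0624,0.075,-0.05,-1]
    - [0,0,0.007,-0.0624,0.075,-0.08,-1]

```text
clock: 7.85
ee_pos: [0.5679, 0.1928, 0.1058]
tool_rot: [0.001, 0.047, 0.999, 0.001]
contact_force: [0.2, 0.7, -1.9]
finger_gap: 0.0231
gripper_force: 59.6
```

servo_tool:
  deltas:
    - [0,0,0,0,0,-0.005,-1]
    - [0,0,0,0,0,-0.008,-1]
    - [0,0,0,0,0,-0.008,-1]
    - [0,0,0,0,0,-0.008,-1]
    - [0,0,0,0,0,-0.008,-1]

```text
clock: 8.27
ee_pos: [0.5697, 0.191, 0.0992]
tool_rot: [0.001, 0.049, 0.999, 0.001]
contact_force: [-0.3, -0.3, -1.9]
finger_gap: 0.023
gripper_force: 59.5
```

```bash
cat > st.py <<'E'
from h import *
s=robot.get_state(); q=s['tool_rot']; print(s['clock'],s['ee_pos'].round(4),2*np.arctan2(q[2],q[1])-np.pi,q.round(4),s['contact_force'].round(2),s['moment'].round(3))
E
python3 st.py
```

```text
8.2667 [0.5697 0.191  0.0992] -0.09739940269196978 [1.500e-03 4.870e-02 9.988e-01 6.000e-04] [-0.26 -0.28 -1.95] [-0.044 -0.022 -0.031]
```

servo_tool:
  deltas:
    - [0,0,0,-0.001,0,-0.002,-1]
    - [0,0,0,-0.001,0,-0.004,-1]
    - [0,0,0,-0.001,0,-0.006,-1]
    - [0,0,0,-0.001,0,-0.007,-1]
    - [0,0,0,-0.001,0,-0.007,-1]

```text
clock: 8.68
ee_pos: [0.5668, 0.1907, 0.09]
tool_rot: [-0.0, 0.048, 0.999, -0.0]
contact_force: [-0.9, 0.0, -1.6]
finger_gap: 0.0235
gripper_force: 59.5
```

servo_tool:
  deltas:
    - [0,0,0,0,0,-0.001,-1]
    - [0,0,0,0,0,-0.002,-1]
    - [0,0,0,0,0,-0.002,-1]

```text
clock: 8.93
ee_pos: [0.5672, 0.1908, 0.089]
tool_rot: [0.0, 0.048, 0.999, 0.0]
contact_force: [-1.6, -0.5, 4.7]
finger_gap: 0.0231
gripper_force: 60.7
```

Contact at z≈0.089 as expected. Feeling about at slot 0.

servo_tool:
  deltas:
    - [0,0,0,0,0.001,0,-1]
    - [0,0,0,0,0.002,0,-1]
    - [0,0,0,0,0.003,0,-1]
    - [0,0,0,0,0.0015,0,-1]
    - [0,0,0,0,0,0,-1]

```text
clock: 9.35
ee_pos: [0.5678, 0.192, 0.0891]
tool_rot: [0.001, 0.048, 0.999, 0.001]
contact_force: [-0.4, 3.0, 4.6]
finger_gap: 0.0238
gripper_force: 60.4
```

servo_tool:
  deltas:
    - [0,0,0,0,-0.001,0,-1]
    - [0,0,0,0,-0.002,0,-1]
    - [0,0,0,0,-0.003,0,-1]
    - [0,0,0,0.001,-0.0015,0,-1]
    - [0,0,0,0.002,0,0,-1]

```text
clock: 9.77
ee_pos: [0.5682, 0.1893, 0.0889]
tool_rot: [-0.0, 0.049, 0.999, -0.002]
contact_force: [-6.0, -6.7, 15.6]
finger_gap: 0.0235
gripper_force: 61.8
```

servo_tool:
  deltas:
    - [0,0,0,0,0.001,0,-1]
    - [0,0,0,0,0.002,0,-1]
    - [0,0,0,0,0,0,-1]
    - [0,0,0,0,-0.002,0,-1]
    - [0,0,0,0,0,0,-1]

```text
clock: 10.18
ee_pos: [0.5689, 0.1898, 0.089]
tool_rot: [0.0, 0.049, 0.999, -0.001]
contact_force: [-2.1, -5.3, 10.7]
finger_gap: 0.0233
gripper_force: 61.2
```

Slot 0 refuses. Lift and go to slot 1.

servo_tool:
  deltas:
    - [0,0,0,0,0,0.005,-1]
    - [0,0,0,0,0,0.012,-1]
    - [0,0,0,-0.003,-0.022,0.012,-1]
    - [0,0,0,-0.0053,-0.0438,0.01,-1]
    - [0,0,0,-0.0053,-0.0438,0.006,-1]

```text
clock: 10.6
ee_pos: [0.5632, 0.1439, 0.0945]
tool_rot: [-0.0, 0.049, 0.999, -0.001]
contact_force: [-1.1, -0.1, -1.4]
finger_gap: 0.0234
gripper_force: 59.7
```

servo_tool:
  deltas:
    - [0,0,0,0,0,0,-1]
    - [0,0,0,0,0,0,-1]
    - [0,0,0,0,0,0,-1]

```text
clock: 10.85
ee_pos: [0.5639, 0.1475, 0.0943]
tool_rot: [0.0, 0.048, 0.999, 0.0]
contact_force: [-0.5, -0.3, -1.6]
finger_gap: 0.0233
gripper_force: 59.7
```

```bash
python3 st.py
```

```text
10.85 [0.5639 0.1475 0.0943] -0.09616599877484155 [1.000e-04 4.810e-02 9.988e-01 1.000e-04] [-0.47 -0.25 -1.65] [0.042 0.002 0.028]
```

servo_tool:
  deltas:
    - [0,0,0,0,-0.0005,-0.002,-1]
    - [0,0,0,0,-0.0005,-0.004,-1]
    - [0,0,0,0,-0.0005,-0.0055,-1]
    - [0,0,0,0,-0.0005,-0.006,-1]
    - [0,0,0,0,-0.0005,-0.006,-1]

```text
clock: 11.27
ee_pos: [0.5635, 0.1466, 0.088]
tool_rot: [-0.0, 0.048, 0.999, -0.0]
contact_force: [-0.6, 0.5, -1.8]
finger_gap: 0.023
gripper_force: 59.7
```

```bash
python3 st.py
```

```text
11.2667 [0.5635 0.1466 0.088 ] -0.09626975821556494 [-2.000e-04  4.810e-02  9.988e-01 -1.000e-04] [-0.59  0.46 -1.78] [ 0.034  0.038 -0.016]
```

servo_tool:
  deltas:
    - [0,0,0,0,0,-0.001,-1]
    - [0,0,0,0,0,-0.002,-1]
    - [0,0,0,0,0,-0.002,-1]

```text
clock: 11.52
ee_pos: [0.5637, 0.1465, 0.0861]
tool_rot: [-0.0, 0.048, 0.999, -0.0]
contact_force: [0.5, 0.2, -1.7]
finger_gap: 0.0229
gripper_force: 59.7
```

servo_tool:
  deltas:
    - [0,0,0,0,0,-0.001,-1]
    - [0,0,0,0,0,-0.002,-1]
    - [0,0,0,0,0,-0.003,-1]
    - [0,0,0,0,0,-0.003,-1]

```text
clock: 11.85
ee_pos: [0.5636, 0.1464, 0.0831]
tool_rot: [-0.0, 0.048, 0.999, -0.0]
contact_force: [-0.1, -0.2, -0.8]
finger_gap: 0.0234
gripper_force: 59.7
```

```bash
python3 st.py
```

```text
11.85 [0.5636 0.1464 0.0831] -0.09661410963475436 [-1.000e-04  4.830e-02  9.988e-01 -0.000e+00] [-0.12 -0.24 -0.82] [-0.007 -0.021  0.032]
```

Slot 1 takes the foot freely. Pushing on down toward home.

servo_tool:
  deltas:
    - [0,0,0,0,0,-0.002,-1]
    - [0,0,0,0,0,-0.004,-1]
    - [0,0,0,0,0,-0.006,-1]
    - [0,0,0,0,0,-0.008,-1]
    - [0,0,0,0,0,-0.008,-1]

```text
clock: 12.27
ee_pos: [0.5634, 0.1464, 0.0747]
tool_rot: [-0.0, 0.048, 0.999, -0.0]
contact_force: [-0.7, -0.3, -1.4]
finger_gap: 0.0233
gripper_force: 59.7
```

servo_tool:
  deltas:
    - [0,0,0,0,0,-0.002,-1]
    - [0,0,0,0,0,-0.004,-1]
    - [0,0,0,0,0,-0.006,-1]
    - [0,0,0,0,0,-0.007,-1]
    - [0,0,0,0,0,-0.007,-1]

```text
clock: 12.68
ee_pos: [0.5635, 0.1464, 0.0679]
tool_rot: [-0.0, 0.048, 0.999, -0.0]
contact_force: [-0.6, -0.8, -1.3]
finger_gap: 0.0231
gripper_force: 59.7
```

```bash
python3 st.py
```

```text
12.6833 [0.5635 0.1464 0.0679] -0.09654206558988099 [-2.000e-04  4.830e-02  9.988e-01 -1.000e-04] [-0.63 -0.82 -1.32] [ 0.025 -0.034 -0.023]
```

servo_tool:
  deltas:
    - [0,0,0,0,0,-0.0005,-1]
    - [0,0,0,0,0,-0.001,-1]
    - [0,0,0,0,0,-0.0015,-1]
    - [0,0,0,0,0,-0.002,-1]
    - [0,0,0,0,0,-0.002,-1]

```text
clock: 13.1
ee_pos: [0.5639, 0.1465, 0.0671]
tool_rot: [0.0, 0.048, 0.999, 0.0]
contact_force: [-2.1, -0.5, 4.5]
finger_gap: 0.0227
gripper_force: 60.7
```

servo_tool:
  deltas:
    - [0,0,0,0,0,-0.001,-1]
    - [0,0,0,0,0,-0.001,-1]
    - [0,0,0,0,0,-0.001,-1]

```text
clock: 13.35
ee_pos: [0.5639, 0.1465, 0.0671]
tool_rot: [0.001, 0.048, 0.999, 0.0]
contact_force: [-4.4, -2.1, 13.2]
finger_gap: 0.0233
gripper_force: 61.7
```

servo_tool:
  deltas:
    - [0,0,0,0,0,0.001,-0.3]
    - [0,0,0,0,0,0.001,0.1]
    - [0,0,0,0,0,0.001,0.3]
    - [0,0,0,0,0,0.001,0.3]
    - [0,0,0,0,0,0.001,0.3]

```text
clock: 13.77
ee_pos: [0.5637, 0.1465, 0.0661]
tool_rot: [-0.0, 0.048, 0.999, -0.0]
contact_force: [0.8, -0.3, -0.7]
finger_gap: 0.0556
gripper_force: 0.0
```

servo_tool:
  deltas:
    - [0,0,0,0,0,0.015,0.3]
    - [0,0,0,0,0,0.04,0.3]
    - [0,0,0,0,0,0.07,0.3]
    - [0,0,0,0,0,0.1,0.3]
    - [0,0,0,0,0,0.13,0.3]

```text
clock: 14.18
ee_pos: [0.5634, 0.1464, 0.1973]
tool_rot: [-0.0, 0.048, 0.999, -0.0]
contact_force: [0.5, -0.1, 0.2]
finger_gap: 0.0559
gripper_force: 0.0
```

servo_tool:
  deltas:
    - [0,0,0,0.03,0,0.01,0.3]
    - [0,0,0,0.06,0,0.01,0.3]
    - [0,0,0,0.08,0,0.01,0.3]
    - [0,0,0,0.08,0,0.01,0.3]
    - [0,0,0,0.08,0,0.01,0.3]

```text
clock: 14.6
ee_pos: [0.6441, 0.1463, 0.2054]
tool_rot: [-0.0, 0.049, 0.999, -0.0]
contact_force: [-0.4, 0.4, 0.1]
finger_gap: 0.0556
gripper_force: 0.0
```

```bash
python3 - <<'E'
from h import *
grab('wrist','w5'); grab('side','side1');grab('top','top1')
a=cv2.imread('pics/side1.png')[130:330,180:400]; b=cv2.imread('pics/w5.png')
cv2.imwrite('pics/f.png',np.hstack([cv2.resize(a,None,fx=2,fy=2)[:400],cv2.resize(b,(360,270))[:,:].copy() if 0 else cv2.copyMakeBorder(cv2.resize(b,(360,270)),0,130,0,0,0)]))
E
```

```text
(no output)
```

View pics/f.png

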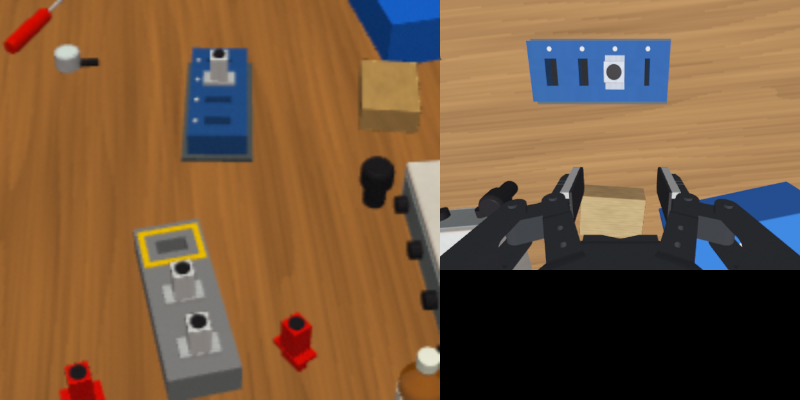

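The mount stands upright with its shoulder on the rack at slot 1 (crop (219, 68) in the side view, (614, 72) in the wrist view). The other mounts are undisturbed and the arm is clear.

```bash
python3 -c "
from bench import robot
print(robot.close_job())"
```

```text
the job is handed in; nothing more can be done
None
```

The mount from the yellow-framed pocket was refused by slot 0, went freely into slot 1, and was pushed fully home, upright, before I let go; the job is handed in (clock about 15 s of the 64 s allowed).

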